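# Fit the idler and hold the belt tensioner back

### The job

The cover is off this tube rotator's drive unit for a belt change. Pick up the new orange idler roller gently (its foam tyre must not be crushed), put it fully down on the steel spindle of the blue tensioner arm and let go of it; then, with the gripper's fingers, push the arm's red post gently, without gripping it, back past the click of the brass pawl until the red pointer at the arm's end points at the green patch, short of the end stop. Finish like that, still holding the arm back against its spring so that a colleague can slip the belt on, and leave the worn black roller, the tube rack and the screw jar where they are.

Things in the scene. Friction and masses are not known exactly. Their poses are not given: they have to be found in the camera images.
- unit: drive unit, fixed to the bench: aluminium plate 200 x 340 x 12 mm; origin at the centre of its underside, z up, x along the short side. On it: two steel pulleys (22 mm radius, top 53 mm above the bench) at x 60, y -30 and -125 mm; the tensioner's hinge at x -20, y -60; the brass pawl in its black guide at x -32, y -150. The green patch on the plate lies 190 mm from the hinge.
- hinge (a point): the upright hinge axis of the tensioner, at the top of its dark steel hub (34 mm across), 42 mm above the bench. Its axes are those of the unit.
- push_post (a point): middle (65 mm above the bench) of the red post to push: upright, 14 mm across, 50 mm tall (40 to 90 mm above the bench), on the arm 150 mm from the hinge. y points out along the arm. It takes 2.6 N at the post to leave rest, up to about 9 N on the way to the click, 5.3 N to hold at 0.51 rad. Contact of more than 30 N cracks the arm.
- spindle_foot (a point): the foot of the steel idler spindle, on the flat top of the tensioner arm (40 mm above the bench), 85 mm from the hinge. The spindle is upright, 10 mm across and 36 mm tall, its last 8 mm tapered to 4 mm. y points out along the arm; the arm here is a bar 24 mm wide, from 24 to 40 mm above the bench.
- tensioner (a joint): angle of the blue arm (rad). 0: at rest, pointing along the unit's +y from the hinge; grows clockwise seen from above, so the post starts off to the unit's +x. A spring returns it to 0. The pawl rides up from about 0.1 and snaps in behind the arm's tail by 0.41; let go then, the arm rests on the pawl at 0.39. Pointing at the green patch: 0.45 to 0.58. End stop: 0.66.
- pawl (a joint): travel of the sprung brass pawl slider (m): 0 when fully out, growing to about 0.007 as the arm's tail pushes it back, and again 0 after the click.
- idler_mid (a point): centre (half-way up) of the new orange idler roller: a loose upright ring, 40 mm outside diameter, bore 15 mm, 30 mm tall, about 50 g, standing on the bench. z is its axis. The tyre is crushed above 40 N of grip (force of each finger).
- worn_idler_mid (a point): centre of the worn black idler roller, the same size, standing on the bench: a bystander.
- tube_rack: orange tube rack, loose, 90 x 130 x 50 mm, standing on the bench; origin at the centre of its underside: a bystander.
- screw_jar: small glass jar with a blue cap, loose, 60 mm across, 70 mm tall; origin at the centre of its underside: a bystander.

How it is judged:
By the outcome, as a careful person would: the job done as asked, in the order asked, and still so for the second after the job is handed in, while the arm keeps its last pose, push and grip.
It also fails if it takes over 64 s, if anything falls off the work surface, if the arm or the gripper's body presses on something with over 40 N, if the wrist force passes 120 N, or if a joint passes its speed limit or range.

### The arm

A 6-joint arm with a two-finger parallel gripper is mounted at the origin on the work surface. World frame = base frame: x ahead of the robot, y to its left, z up, the work surface at z = 0. Lengths are in mm, angles in rad, forces in N, time in s.
With the tool pointing down it reaches from about 325 to 750 mm from the base axis. Payload 7.6 kg.
Tool frame: the origin (TCP) lies midway between the tips of the shut fingers; the grasp point (between the pads) lies grip_point_offset behind it (grip_point_offset is the distance from the TCP to the grasp point, in mm); z points along the fingers, y is the line along which they close (so a half turn about z gives the same grasp; the last joint's range is limited). The gripper opens to 85 mm and grips with 20 to 120 N. Pads are 22 mm wide; open, the fingers measure 114 mm over their backs; the gripper's body (76 mm by 85 mm) begins 54 mm behind the grasp point. The pads swing forward as they close: fully open they stand 13 mm farther back than shut.
Start: joints at [1.196, 0.052, 1.401, -0, 1.689, -0.07], TCP at [157.537, 500.827, 231.323] pointing down, gripper open.
Joint ranges: [-2.9, 2.9], [-0.91, 2.17], [0.12, 2.37], [-1.06, 4.2], [0.26, 2.73], [-2.93, 2.93]. Speed limits (rad/s): [2.57, 2.57, 3.01, 3.14, 3.14, 3.14].

### API

Orientations are given as a unit quaternion [x, y, z, w].
In Python, from station import read_state, get_image, camera_params, job_done, look_for, outline_of, tip_of, grip_point_offset gives the robot as it stands.
- The arm moves only by the tool servo_tool, never from a script. Its argument "moves" is one flat list of numbers, 7 for each row, row after row: the shift along the tool's x, y, z in cm, then the turn, a rotation vector about the tool's x, y, z in rad, then the closure, from 0 (fully open) to 1 (shut). In form: [tx, ty, tz, ax, ay, az, hand, tx, ty, tz, ax, ay, az, hand, ...]. A call has 1 to 12 rows; each row shifts and turns the commanded pose from where the row before left it, along the tool's axes as they then stand; what a row does not reach is not made up. A row lasts 1/8 s, in which the tool goes at most 62.5 mm and 10.7 degrees, less where a joint would pass 70% of its speed; a pose out of reach is approached as far as the arm can. A call with a gripper value outside its range is refused whole. The fingers move at their own pace and stop on an object; the grip force is fixed at half the most. Time passes only in rows, so rows that do not move let the fingers close. It gives the time, the measured TCP pose, the force, the opening and the grip force at its end, in the units of the state.
- read_state(): the state, without advancing time (a new reading comes with each control period).
- get_image(name): name is "scene" or "top"; returns the picture (480x640x3 uint8, red, green, blue); there is no depth.
- camera_params(name): a dict with "fx", "fy", "cx", "cy" (pixels), "world_from_camera" (4x4, takes a point from camera to world coordinates). Camera axes: x right, y up, looking along -z (the intrinsics and any distortion apply to the point x, -y, -z); pixel columns grow to the right and rows downward; lengths in mm; the calibration is good to about 2 mm. A picture is of the moment at which its call begins. camera_params takes no time and is no camera call.
- job_done(): hands the job in; it is judged then, once.
Trained networks look in the newest picture that a camera, given by its name, has taken for a name from the list of things; names that differ only in an ending like _2 or _b are one class to them, and where a whole thing is asked for, a point or a joint stands for the part that bears it (a point fixed in the world has none). Each returns a list of dicts, best first, with "p" (0 to 1); they miss things now and then, are a little off and sometimes report something else, mostly with a low value. They report only what shows in the picture. A call takes as long as a camera call.
- look_for(label, camera): "position" ([x, y, z] in mm, in the coordinates of the camera as it stood for that picture, good to about 4 mm: the middle of the surface that is visible of it).
- outline_of(label, camera): "pixels" (480x640 bool, what is visible of it).
- tip_of(label, camera): "position" ([x, y, z] in mm, in the coordinates of the camera as it stood for that picture, good to about 4 mm: a listed point, or the origin of a listed thing).
The state is a dict: "time_s": time; "joint_pos": joint angles; "dq": joint speeds; "joint_efforts": joint torques, N m; "ee_pos": TCP position; "tool_rot": TCP orientation; "force": force on the tool from outside, world axes, zero at the start; "moment": the same for the moment, N m; "gripper_width": opening from 0.0 (shut) to 1.0 (fully open); "gripper_force": force on a finger pad.
Only numpy, scipy, OpenCV 4.12 (cv2) and the standard library are available. Lean on these libraries where they do the work, as an engineer would, in place of code of your own. Each camera call takes 0.05 s, during which the arm holds its last target. There are 200 camera calls.

## Working session

There is one attempt and no reset: what is moved stays moved. The work goes in short steps, Python scripts to look and compute and a tool call to move; the robot and the scene stay as the last step left them, time stands still between calls to the robot, and variables do not carry over. Pictures are saved under pics/ and viewed, at most 10 in all, crops included, and the job is handed in when it is done.

Besides the shell and the picture viewer there is one more tool, called after "Request:" as name(argument=value, ...) on one line, values as JSON. servo_tool: Moves the arm, as the interface text tells. Its arguments: {"type":"object","properties":{"moves":{"type":"array"}},"required":["moves"]}

```bash
ls; mkdir -p pics; cat > h.py <<'E'
import numpy as np, cv2
from station import *
from scipy.spatial.transform import Rotation as R
def w(cam,p):
    T=np.array(camera_params(cam)["world_from_camera"]); return T[:3,:3]@np.array(p)+T[:3,3]
def ray(cam,u,v):
    c=camera_params(cam); T=np.array(c["world_from_camera"])
    d=T[:3,:3]@np.array([(u-c["cx"])/c["fx"],-(v-c["cy"])/c["fy"],-1]); return T[:3,3],d
def atz(cam,u,v,z):
    o,d=ray(cam,u,v); return o+d*(z-o[2])/d[2]
def proj(cam,p):
    c=camera_params(cam); T=np.linalg.inv(np.array(c["world_from_camera"])); q=T[:3,:3]@np.array(p)+T[:3,3]
    return np.array([c["cx"]+c["fx"]*q[0]/-q[2], c["cy"]-c["fy"]*q[1]/-q[2]])
E
python3 - <<'E'
from h import *
np.set_printoptions(precision=1,suppress=True)
s=read_state(); print(s, grip_point_offset if not callable(grip_point_offset) else grip_point_offset())
for c in("scene","top"):
    p=camera_params(c); print(c,{k:v for k,v in p.items()})
    im=get_image(c); cv2.imwrite(f"pics/{c}0.png",im[:,:,::-1])
    for l in("unit","hinge","push_post","spindle_foot","idler_mid","worn_idler_mid","tube_rack","screw_jar"):
        for r in tip_of(l,c)[:2]: print(c,l,round(r["p"],2),w(c,r["position"]))
E
```

```text
pics
{'time_s': 0.0, 'joint_pos': array([ 1.2,  0.1,  1.4, -0. ,  1.7, -0.1]), 'dq': array([-0., -0., -0.,  0., -0., -0.]), 'joint_efforts': array([ -0. , -38.2, -36. ,  -0. ,   0. ,  -0. ]), 'ee_pos': array([157.4, 500.5, 230.5]), 'tool_rot': array([ 0.2,  1. , -0. , -0. ]), 'force': array([ 0.9, -0.1,  0.2]), 'moment': array([ 0.,  0., -0.]), 'gripper_force': 0.0, 'gripper_width': 0.9990606606536919} 18.700000000000003
scene {'fx': 557.2928446019018, 'fy': 557.2928446019018, 'cx': 322.57824688780556, 'cy': 241.84607095497535, 'world_from_camera': array([[   0.5,   -0.7,    0.5, 1086.6],
       [   0.9,    0.4,   -0.3, -308.7],
       [   0. ,    0.5,    0.9, 1082.9],
       [   0. ,    0. ,    0. ,    1. ]])}
scene unit 0.58 [567.2 -49.9  -5.2]
scene hinge 0.88 [ 533.  -104.4   43. ]
scene push_post 0.78 [565.6  43.3  68. ]
scene spindle_foot 0.8 [554.4 -16.1  37. ]
scene idler_mid 0.71 [431.7 370.8  16.3]
scene worn_idler_mid 0.76 [ 439.  -360.8   10.6]
scene tube_rack 0.72 [567.  -50.7  -3.7]
scene tube_rack 0.67 [628.6 448.2  -2.9]
scene screw_jar 0.98 [ 630.9 -402.1   -1.4]
top {'fx': 509.90491753026805, 'fy': 509.90491753026805, 'cx': 333.3905611280583, 'cy': 246.44810267597995, 'world_from_camera': array([[  -0.1,    1. ,   -0.2,  298.2],
       [  -1. ,   -0.1,    0. ,   12.6],
       [  -0. ,    0.2,    1. , 1325.9],
       [   0. ,    0. ,    0. ,    1. ]])}
top unit 0.83 [569.6 -41.3  -5.2]
top hinge 0.88 [533.3 -97.   40.5]
top push_post 0.55 [569.1  53.   60.9]
top spindle_foot 0.91 [550.  -15.4  38.4]
top spindle_foot 0.39 [568.6 -44.4  -6.1]
top idler_mid 0.79 [427.5 372.1  14.4]
top worn_idler_mid 0.54 [ 634.2 -400.8    3.8]
top worn_idler_mid 0.45 [ 433.  -356.8   18.5]
top tube_rack 0.74 [630.1 448.   -2.5]
top screw_jar 0.63 [ 629.7 -398.5    3.4]
```

View pics/scene0.png

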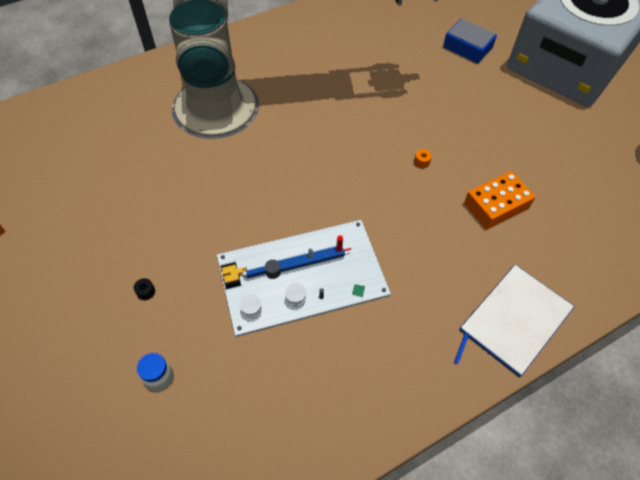

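View pics/top0.png

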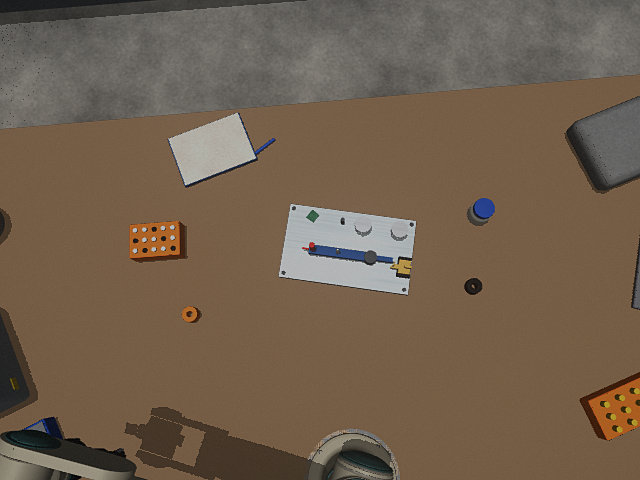

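```bash
python3 - <<'E'
from h import *
np.set_printoptions(precision=2,suppress=True)
def refine(l,n=5):
    out=[]
    for c in("scene","top"):
        ps=[]
        for i in range(n):
            get_image(c)
            r=tip_of(l,c)
            if r: ps.append(w(c,r[0]["position"]))
        ps=np.array(ps); print(l,c,np.median(ps,0),ps.std(0)); out.append((c,np.median(ps,0)))
    # triangulate
    A=np.zeros((3,3));b=np.zeros(3)
    for c,p in out:
        o=np.array(camera_params(c)["world_from_camera"])[:3,3]; d=(p-o)/np.linalg.norm(p-o)
        M=np.eye(3)-np.outer(d,d);A+=M;b+=M@o
    print("  tri",np.linalg.solve(A,b))
for l in("hinge","spindle_foot","push_post","idler_mid"): refine(l,2)
for c,z in(("top",30),("scene",30)):
    o=outline_of("idler_mid",c)[0]; m=o["pixels"]; v,u=np.nonzero(m); print(c,u.min(),u.max(),v.min(),v.max(),m.sum(),proj(c,[430,371,15]),u.mean(),v.mean())
E
```

```text
hinge scene [ 533.68 -103.1    44.05] [0.23 0.37 0.52]
hinge top [ 534.27 -103.58   39.21] [0.02 0.96 0.94]
  tri [ 533.48 -103.1    43.72]
spindle_foot scene [557.84 -16.16  33.48] [0. 0. 0.]
spindle_foot top [550.77 -14.75  35.71] [1.13 2.1  1.89]
  tri [553.19 -14.36  24.73]
push_post scene [569.09  46.69  68.8 ] [1.96 1.23 0.25]
push_post top [568.63  50.66  62.19] [0.24 0.63 0.88]
  tri [567.5   49.36  64.8 ]
idler_mid scene [431.68 369.52  13.51] [0.02 0.2  2.89]
idler_mid top [430.19 369.56  13.62] [0.5  0.05 1.28]
  tri [430.51 370.34  11.73]
top 182 199 306 321 219 [190.94 314.18] 190.675799086758 313.283105022831
scene 415 430 150 167 235 [422.74 157.71] 422.31063829787234 158.39574468085107
```

The scene view shows the drive unit with corners around (220,255) to (388,330), the orange ring at (423,158) and the worn roller at (144,289). In the top view the unit is centred near (348,250), the ring is at (190,314) and the green patch at (313,216). These match the network's reports. Next I'll refine the unit's pose from its plate edges.

```bash
python3 - <<'E'
from h import *
np.set_printoptions(precision=2,suppress=True)
s=read_state(); print(s["time_s"], "yaw toolx", (Rm:=R.from_quat(s["tool_rot"]).as_matrix())[:, :2].T)
for c in("scene","top"):
    m=outline_of("unit",c)[0]["pixels"]; 
    im=cv2.imread(f"pics/{c}0.png"); 
    hsv=cv2.cvtColor(im,cv2.COLOR_BGR2HSV)
    k=cv2.dilate(m.astype(np.uint8),np.ones((5,5)))
    mask=((hsv[...,1]<70)&(hsv[...,2]>110)&(k>0)).astype(np.uint8)
    for nm,mm in(("net",m.astype(np.uint8)),("col",mask)):
        cs=max(cv2.findContours(mm,cv2.RETR_EXTERNAL,cv2.CHAIN_APPROX_NONE)[0],key=cv2.contourArea)[:,0]
        h=cv2.convexHull(cs)[:,0]
        P=np.array([atz(c,u,v,12)[:2] for u,v in h],np.float32)
        print(c,nm,cv2.minAreaRect(P))
        # line fits of the pixel contour, by side
        Q=np.array([atz(c,u,v,12)[:2] for u,v in cs])
        (cx,cy),(a,b),ang=cv2.minAreaRect(P)
        th=-0.2
        bx=cv2.boxPoints(cv2.minAreaRect(P)); 
        best=[]
        for i in range(4):
            p,q=bx[i],bx[(i+1)%4]; d=(q-p)/np.linalg.norm(q-p); n=np.array([-d[1],d[0]])
            t=(Q-p)@d; e=abs((Q-p)@n); L=np.linalg.norm(q-p)
            sel=(t>20)&(t<L-20)&(e<10)
            l=cv2.fitLine(Q[sel].astype(np.float32),cv2.DIST_HUBER,0,.01,.01).ravel(); best.append((l,np.degrees(np.arctan2(l[1],l[0]))))
        print("  angs",[round(float(x[1]),2) for x in best])
        def inter(l1,l2):
            A=np.array([[l1[0],-l2[0]],[l1[1],-l2[1]]]); t=np.linalg.solve(A,[l2[2]-l1[2],l2[3]-l1[3]]); return l1[2:]+t[0]*l1[:2]
        C=np.array([inter(best[i][0],best[(i+1)%4][0]) for i in range(4)])
        print("  corners",C.tolist(),"ctr",C.mean(0),"sides",np.linalg.norm(C-np.roll(C,1,0),axis=1))
E
```

```text
2.6 yaw toolx [[-0.95  0.3  -0.  ]
 [ 0.3   0.95  0.  ]]
scene net ((569.07080078125, -48.18934631347656), (340.0562744140625, 206.3012237548828), 76.49771881103516)
  angs [-13.1, 76.65, -13.17, 76.33]
  corners [[628.5022583007812, -234.89559936523438], [706.2313232421875, 92.636474609375], [511.8575134277344, 138.12803649902344], [432.24444580078125, -189.215087890625]] ctr [569.71 -48.34] sides [201.5  336.63 199.63 336.89]
scene col ((568.8612060546875, -48.05094909667969), (341.9447021484375, 205.47486877441406), 76.6810531616211)
  angs [-13.43, 76.66, -13.31, 76.65]
  corners [[627.493408203125, -236.63894653320312], [705.9404296875, 94.28194427490234], [509.579833984375, 140.74835205078125], [431.12335205078125, -189.7584686279297]] ctr [568.53 -47.84] sides [201.89 340.09 201.78 339.69]
top net ((565.5225830078125, -44.340576171875), (342.11932373046875, 205.7447509765625), 76.64306640625)
  angs [-13.37, 76.66, -12.81, 76.43]
  corners [[623.94287109375, -232.23045349121094], [702.027099609375, 96.99107360839844], [507.88128662109375, 141.1208038330078], [428.96417236328125, -185.87879943847656]] ctr [565.7 -45. ] sides [200.41 338.35 199.1  336.39]
top col ((566.2223510742188, -45.02873229980469), (339.55218505859375, 198.98439025878906), 76.67404174804688)
  angs [-13.43, 76.69, -13.19, 76.64]
  corners [[623.0252685546875, -231.23556518554688], [700.494140625, 96.33718872070312], [509.4563903808594, 141.10137939453125], [431.8756103515625, -185.59713745117188]] ctr [566.21 -44.85] sides [196.52 336.61 196.21 335.78]
```

Request:
servo_tool(moves=[0, 0, 0, 0, 0, 0.1663, 0, 0, 0, 0, 0, 0, 0.1663, 0, 0, 0, 0, 0, 0, 0.1663, 0, 0, 0, 0, 0, 0, 0.1663, 0, 0, 0, 0, 0, 0, 0.1663, 0, 0, 0, 0, 0, 0, 0.1663, 0, 0, 0, 0, 0, 0, 0.1663, 0, 0, 0, 0, 0, 0, 0.1663, 0, 0, 0, 0, 0, 0, 0.1663, 0])

```text
time_s: 3.82
ee_pos: [157.5, 500.8, 231.3]
tool_rot: [0.785, 0.619, 0.0, -0.0]
force: [0.3, 0.7, 0.2]
gripper_width: 0.999
gripper_force: 0.0
```

Request:
servo_tool(moves=[-0.6, 2.96, 1, 0, 0, 0, 0, -0.6, 2.96, 1, 0, 0, 0, 0, -0.6, 2.96, 1, 0, 0, 0, 0, -0.6, 2.96, 1, 0, 0, 0, 0, -0.6, 2.96, 1, 0, 0, 0, 0, -0.7, 2.96, 1, 0, 0, 0, 0, -0.7, 2.96, 2, 0, 0, 0, 0, -0.7, 2.96, 2, 0, 0, 0, 0, -0.7, 2.96, 2, 0, 0, 0, 0, -0.6, 2.94, 1, 0, 0, 0, 0, 0, 0, 0, 0, 0, 0, 0, 0, 0, 0, 0, 0, 0, 0])

```text
time_s: 5.32
ee_pos: [430.6, 371.2, 101.6]
tool_rot: [0.784, 0.621, 0.0, -0.0]
force: [0.1, 0.1, -0.1]
gripper_width: 0.997
gripper_force: 0.0
```

Request:
servo_tool(moves=[0, 0, 2.5, 0, 0, 0, 0.2, 0, 0, 2.5, 0, 0, 0, 0.3, 0, 0, 2.0, 0, 0, 0, 0.35, 0, 0, 1.5, 0, 0, 0, 0.4, 0, 0, 1.1, 0, 0, 0, 0.4, 0, 0, 0, 0, 0, 0, 0.44])

```text
time_s: 6.08
ee_pos: [430.5, 370.9, 4.8]
tool_rot: [0.784, 0.621, -0.0, -0.0]
force: [-0.0, 0.2, 0.3]
gripper_width: 0.559
gripper_force: 0.0
```

```bash
python3 - <<'E'
from h import *
print(grip_point_offset, read_state()["gripper_width"])
for c in("scene","top"):
    im=get_image(c); u,v=proj(c,[430,371,15]).astype(int)
    cv2.imwrite(f"pics/p_{c}.png",cv2.resize(im[v-50:v+50,u-50:u+50,::-1],None,fx=4,fy=4))
a,b=[cv2.imread(f"pics/p_{c}.png") for c in("scene","top")]; cv2.imwrite("pics/p.png",np.hstack([a,b]))
E
```

```text
18.700000000000003 0.558532587057623
```

View pics/p.png

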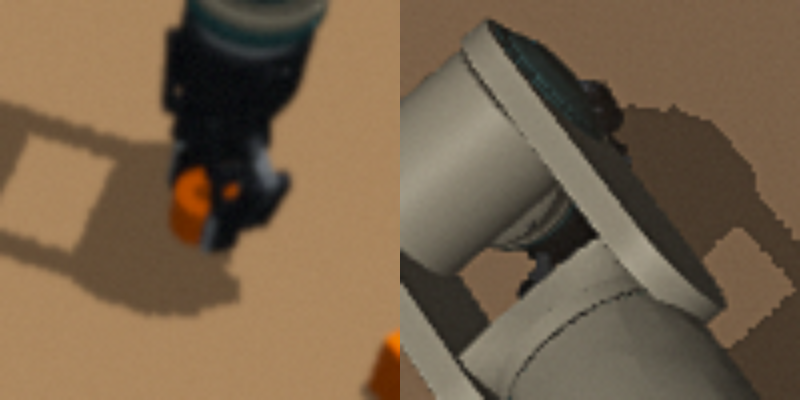

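The scene crop shows the ring between the fingers, at (190,205) in the crop. In the top view the arm hides it. I'll close in small steps.

Request:
servo_tool(moves=[0, 0, 0, 0, 0, 0, 0.48, 0, 0, 0, 0, 0, 0, 0.5, 0, 0, 0, 0, 0, 0, 0.51, 0, 0, 0, 0, 0, 0, 0.52])

```text
time_s: 6.68
ee_pos: [431.0, 370.9, 5.5]
tool_rot: [0.784, 0.621, 0.0, 0.0]
force: [0.5, 0.7, 1.0]
gripper_width: 0.479
gripper_force: 0.1
```

Request:
servo_tool(moves=[0, 0, 0, 0, 0, 0, 0.525, 0, 0, 0, 0, 0, 0, 0.525])

```text
time_s: 6.92
ee_pos: [431.0, 371.0, 5.5]
tool_rot: [0.784, 0.621, 0.0, 0.0]
force: [0.6, -0.6, 1.2]
gripper_width: 0.476
gripper_force: 1.8
```

Request:
servo_tool(moves=[0, 0, 0, 0, 0, 0, 0.53, 0, 0, 0, 0, 0, 0, 0.53])

```text
time_s: 7.18
ee_pos: [431.0, 371.0, 5.5]
tool_rot: [0.784, 0.621, 0.0, 0.0]
force: [0.7, 0.6, 2.0]
gripper_width: 0.472
gripper_force: 7.1
```

Request:
servo_tool(moves=[0, 0, 0, 0, 0, 0, 0.536, 0, 0, 0, 0, 0, 0, 0.536])

```text
time_s: 7.42
ee_pos: [431.0, 370.9, 5.6]
tool_rot: [0.784, 0.621, 0.0, 0.0]
force: [-0.2, -1.1, 3.5]
gripper_width: 0.468
gripper_force: 14.9
```

Request:
servo_tool(moves=[0, 0, -0.5, 0, 0, 0, 0.536, 0, 0, -1.5, 0, 0, 0, 0.536, 0, 0, -2.5, 0, 0, 0, 0.536, 0, 0, -3, 0, 0, 0, 0.536, 0, 0, -3, 0, 0, 0, 0.536, 0, 0, -2, 0, 0, 0, 0.536, 0, 0, 0, 0, 0, 0, 0.536])

```text
time_s: 8.3
ee_pos: [431.7, 371.6, 132.9]
tool_rot: [0.784, 0.621, 0.002, -0.0]
force: [0.8, -0.5, -1.1]
gripper_width: 0.469
gripper_force: 14.9
```

Request:
servo_tool(moves=[-1.9, 1.0, 0, 0, 0, 0, 0.536, -3.1, 1.9, 0, 0, 0, 0, 0.536, -3.1, 1.9, 0, 0, 0, 0, 0.536, -3.1, 1.9, 0, 0, 0, 0, 0.536, -3.1, 1.9, 0, 0, 0, 0, 0.536, -3.1, 1.9, 0, 0, 0, 0, 0.536, -3.1, 1.9, 0, 0, 0, 0, 0.536, -3.1, 1.9, 0, 0, 0, 0, 0.536, -3.1, 1.9, 0, 0, 0, 0, 0.536, -3.1, 1.9, 0, 0, 0, 0, 0.536, -3.1, 1.9, 0, 0, 0, 0, 0.536, -2.1, 0.9, 0, 0, 0, 0, 0.536])

```text
time_s: 9.8
ee_pos: [553.5, -20.2, 128.8]
tool_rot: [0.784, 0.62, -0.001, -0.001]
force: [-0.3, 0.5, -1.0]
gripper_width: 0.471
gripper_force: 14.9
```

Request:
servo_tool(moves=[0, 0, 1.5, 0, 0, 0, 0.536, 0, 0, 1.5, 0, 0, 0, 0.536, 0, 0, 0, 0, 0, 0, 0.536, 0, 0, 0, 0, 0, 0, 0.536])

```text
time_s: 10.3
ee_pos: [554.2, -17.0, 100.3]
tool_rot: [0.783, 0.621, 0.0, -0.0]
force: [-0.7, -0.5, -0.1]
gripper_width: 0.468
gripper_force: 14.9
```

```bash
python3 - <<'E'
from h import *
np.set_printoptions(precision=2,suppress=True)
s=read_state(); e=np.array(s["ee_pos"]); print(e,s["gripper_force"])
P=np.array([553.6,-17.5,58])
for c in("scene","top"):
    im=get_image(c); u,v=proj(c,P).astype(int); print(c,u,v)
    cv2.imwrite(f"pics/q_{c}_full.png",im[:,:,::-1])
    cv2.imwrite(f"pics/q_{c}.png",cv2.resize(im[v-50:v+50,u-50:u+50,::-1],None,fx=4,fy=4))
    for l in("idler_mid","spindle_foot","push_post"):
        for r in tip_of(l,c)[:2]: print(c,l,round(r["p"],2),w(c,r["position"]))
    o=outline_of("idler_mid",c)
    if o: v,u=np.nonzero(o[0]["pixels"]);print(o[0]["p"],u.min(),u.max(),v.min(),v.max(),"pred mid",proj(c,e+[0,0,9.5]))
a,b=[cv2.imread(f"pics/q_{c}.png") for c in("scene","top")]; cv2.imwrite("pics/q.png",np.hstack([a,b]))
E
```

```text
[554.23 -16.99 100.31] 14.890177678316832
scene 310 251
scene idler_mid 0.56 [554.11 -13.62 105.01]
scene spindle_foot 0.56 [557.24 -18.45  31.78]
scene push_post 0.78 [567.22  44.33  67.27]
top 337 250
top push_post 0.8 [566.75  50.78  61.89]
top push_post 0.24 [ 433.5  -359.66   15.76]
```

View pics/q.png

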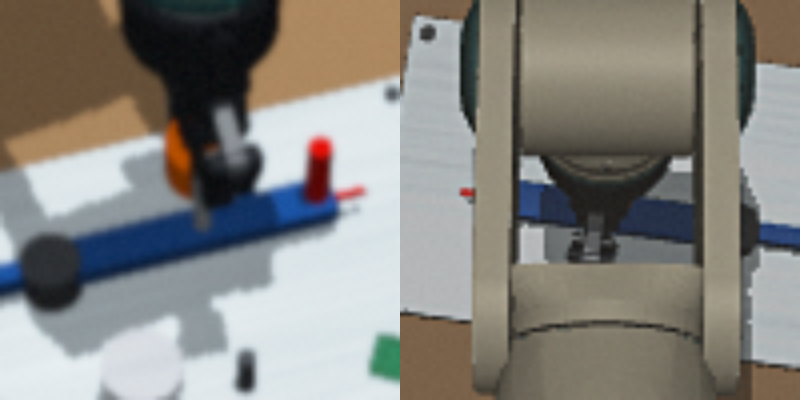

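The scene crop shows the ring in the gripper above the arm, with the spindle shaft under it at (203,215) in the crop. I'll check the spindle against my prediction in the first pictures.

```bash
python3 - <<'E'
from h import *
np.set_printoptions(precision=1,suppress=True)
out=[]
for c in("scene","top"):
    im=cv2.imread(f"pics/{c}0.png"); uy=np.array([.231,.973]); h=np.array([534.0,-100.2])
    F=[*(h+85*uy),40];T=[*(h+85*uy),76];Po=[*(h+150*uy),90]
    u,v=proj(c,F).astype(int); S=10
    o=np.array([u-20,v-20])
    k=cv2.resize(im[v-20:v+20,u-20:u+20],None,fx=S,fy=S,interpolation=cv2.INTER_CUBIC)
    for p,col in((F,(0,255,0)),(T,(0,255,255))):
        q=((proj(c,p)-o+.5)*S).astype(int); cv2.drawMarker(k,tuple(map(int,q)),col,0,12,1); print(c,q)
    out.append(k)
    print("px/mm ux, uy",(proj(c,np.array(F)+[9.73,-2.31,0])-proj(c,F))/10,(proj(c,np.array(F)+[2.31,9.73,0])-proj(c,F))/10)
    hsv=cv2.cvtColor(im,cv2.COLOR_BGR2HSV)
cv2.imwrite("pics/s.png",np.hstack(out))
E
```

```text
scene [211 206]
scene [210 120]
px/mm ux, uy [0.1 0.4] [ 0.4 -0.1]
top [212 209]
top [213 181]
px/mm ux, uy [ 0.1 -0.4] [-0.4 -0.1]
```

View pics/s.png

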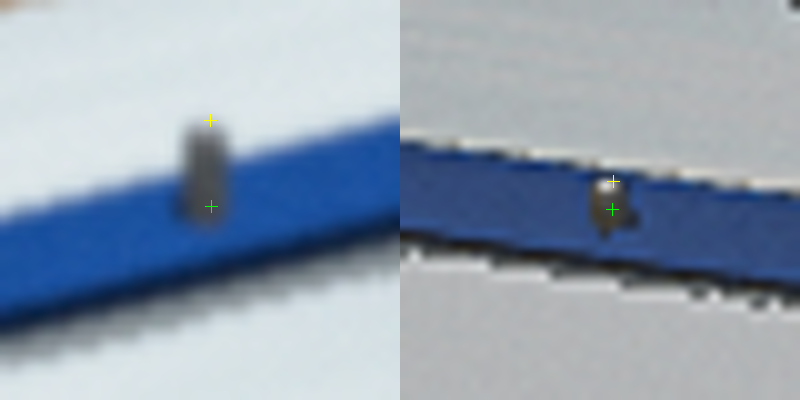

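The predicted spindle agrees with both views to within about 1.5 mm, with its top at (205,125) in the left crop and (606,183) in the right. I'll lower the ring slowly.

Request:
servo_tool(moves=[0, 0, 0.8, 0, 0, 0, 0.536, 0, 0, 0.6, 0, 0, 0, 0.536, 0, 0, 0.3, 0, 0, 0, 0.536, 0, 0, 0.2, 0, 0, 0, 0.536, 0, 0, 0.2, 0, 0, 0, 0.536, 0, 0, 0.1, 0, 0, 0, 0.536, 0, 0, 0, 0, 0, 0, 0.536])

```text
time_s: 11.68
ee_pos: [554.3, -17.6, 78.3]
tool_rot: [0.784, 0.621, 0.0, -0.0]
force: [1.1, -0.3, -0.2]
gripper_width: 0.465
gripper_force: 14.9
```

Request:
servo_tool(moves=[0, 0, 0.4, 0, 0, 0, 0.536, 0, 0, 0.4, 0, 0, 0, 0.536, 0, 0, 0.4, 0, 0, 0, 0.536, 0, 0, 0.2, 0, 0, 0, 0.536, 0, 0, 0, 0, 0, 0, 0.536])

```text
time_s: 12.3
ee_pos: [554.2, -17.6, 64.1]
tool_rot: [0.784, 0.621, -0.0, -0.0]
force: [-0.4, 0.2, -1.0]
gripper_width: 0.469
gripper_force: 14.9
```

Request:
servo_tool(moves=[0, 0, 0.5, 0, 0, 0, 0.536, 0, 0, 0.5, 0, 0, 0, 0.536, 0, 0, 0.4, 0, 0, 0, 0.536, 0, 0, 0.2, 0, 0, 0, 0.536, 0, 0, 0, 0, 0, 0, 0.536])

```text
time_s: 12.92
ee_pos: [554.2, -17.6, 48.1]
tool_rot: [0.784, 0.621, -0.0, -0.0]
force: [-0.1, -1.0, -0.7]
gripper_width: 0.466
gripper_force: 14.9
```

Request:
servo_tool(moves=[0, 0, 0.1, 0, 0, 0, 0.536, 0, 0, 0.1, 0, 0, 0, 0.536, 0, 0, 0, 0, 0, 0, 0.536])

```text
time_s: 13.3
ee_pos: [554.3, -17.6, 46.3]
tool_rot: [0.784, 0.621, 0.0, -0.0]
force: [-0.6, 0.6, -1.3]
gripper_width: 0.471
gripper_force: 14.9
```

Request:
servo_tool(moves=[0, 0, 0.1, 0, 0, 0, 0.536, 0, 0, 0, 0, 0, 0, 0.536])

```text
time_s: 13.55
ee_pos: [554.5, -17.6, 45.6]
tool_rot: [0.784, 0.621, 0.0, 0.0]
force: [0.0, 0.6, 1.5]
gripper_width: 0.464
gripper_force: 15.0
```

Request:
servo_tool(moves=[0, 0, 0, 0, 0, 0, 0.5, 0, 0, 0, 0, 0, 0, 0.4, 0, 0, 0, 0, 0, 0, 0.25, 0, 0, 0, 0, 0, 0, 0.25, 0, 0, -0.5, 0, 0, 0, 0.25, 0, 0, -2, 0, 0, 0, 0.25, 0, 0, -3, 0, 0, 0, 0.25, 0, 0, -3, 0, 0, 0, 0.25, 0, 0, -2, 0, 0, 0, 0.25, 0, 0, 0, 0, 0, 0, 0.25])

```text
time_s: 14.8
ee_pos: [555.3, -17.7, 152.4]
tool_rot: [0.784, 0.621, 0.002, 0.001]
force: [0.1, 0.3, 0.1]
gripper_width: 0.748
gripper_force: 0.0
```

```bash
python3 - <<'E'
from h import *
np.set_printoptions(precision=2,suppress=True)
print(read_state()["ee_pos"])
c="scene"; im=get_image(c); u,v=proj(c,[553.6,-17.5,58]).astype(int)
cv2.imwrite("pics/r.png",cv2.resize(im[v-40:v+40,u-50:u+50,::-1],None,fx=6,fy=6,interpolation=cv2.INTER_CUBIC))
for l in("idler_mid","push_post"):
    for r in tip_of(l,c)[:1]: print(l,r["p"],w(c,r["position"]))
E
```

```text
[555.27 -17.72 152.42]
idler_mid 0.63 [555.03 -16.84  54.61]
push_post 0.9 [568.18  46.32  67.04]
```

View pics/r.png

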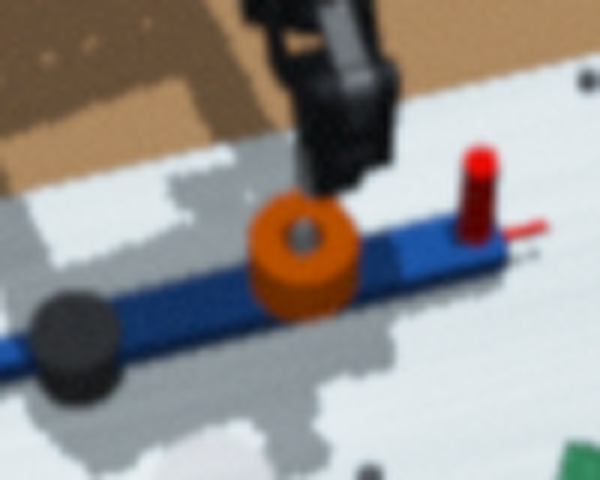

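The ring is seated on the spindle: its ring top is at (303,235) in the crop, the spindle shows in the bore, and the measured mid height is 54.6 mm (expected 55). The post is at (477,195). I'll shut the fingers and go beside the post.

Request:
servo_tool(moves=[1.5, -0.8, 0, 0, 0, 0, 0.6, 2, -1.2, 0, 0, 0, 0, 1, 2, -1.2, 0, 0, 0, 0, 1, 1, -0.4, 0, 0, 0, 0, 1, 0, 0, 1.5, 0, 0, 0, 1, 0, 0, 2.5, 0, 0, 0, 1, 0, 0, 2.5, 0, 0, 0, 1, 0, 0, 2, 0, 0, 0, 1, 0, 0, 0, 0, 0, 0, 1, 0, 0, 0, 0, 0, 0, 1])

```text
time_s: 16.2
ee_pos: [534.4, 53.6, 65.6]
tool_rot: [0.784, 0.621, 0.0, 0.0]
force: [0.3, -0.3, -0.4]
gripper_width: -0.002
gripper_force: 0.0
```

Good. I'll approach until the force shows contact.

Request:
servo_tool(moves=[0, 0.3, 0, 0, 0, 0, 1, 0, 0.3, 0, 0, 0, 0, 1, 0, 0.2, 0, 0, 0, 0, 1, 0, 0.2, 0, 0, 0, 0, 1, 0, 0, 0, 0, 0, 0, 1])

```text
time_s: 16.82
ee_pos: [544.0, 51.6, 65.3]
tool_rot: [0.784, 0.621, 0.0, -0.0]
force: [-0.0, 0.3, -0.3]
gripper_width: 0.006
gripper_force: 0.0
```

Request:
servo_tool(moves=[0, 0.2, 0, 0, 0, 0, 1, 0, 0.2, 0, 0, 0, 0, 1, 0, 0, 0, 0, 0, 0, 1])

```text
time_s: 17.2
ee_pos: [547.9, 50.6, 65.3]
tool_rot: [0.784, 0.621, 0.0, -0.0]
force: [-0.7, 0.8, -0.2]
gripper_width: -0.001
gripper_force: 0.0
```

Request:
servo_tool(moves=[0, 0.2, 0, 0, 0, 0, 1, 0, 0.2, 0, 0, 0, 0, 1, 0, 0, 0, 0, 0, 0, 1])

```text
time_s: 17.58
ee_pos: [551.6, 49.9, 65.2]
tool_rot: [0.784, 0.621, -0.0, -0.0]
force: [-2.7, 1.2, 1.7]
gripper_width: -0.002
gripper_force: 1.4
```

Request:
servo_tool(moves=[0.03, 0.3, 0, 0, 0, 0.02, 1, 0.03, 0.3, 0, 0, 0, 0.02, 1, 0.03, 0.3, 0, 0, 0, 0.02, 1, 0.03, 0.3, 0, 0, 0, 0.02, 1, 0.03, 0.3, 0, 0, 0, 0.02, 1, 0, 0, 0, 0, 0, 0, 1])

```text
time_s: 18.32
ee_pos: [566.5, 47.4, 65.2]
tool_rot: [0.814, 0.581, -0.0, -0.0]
force: [-3.9, 2.5, 0.6]
gripper_width: 0.001
gripper_force: 2.2
```

Request:
servo_tool(moves=[0.03, 0.3, 0, 0, 0, 0.02, 1, 0.03, 0.3, 0, 0, 0, 0.02, 1, 0.03, 0.3, 0, 0, 0, 0.02, 1, 0.03, 0.3, 0, 0, 0, 0.02, 1, 0.03, 0.3, 0, 0, 0, 0.02, 1, 0, 0, 0, 0, 0, 0, 1])

```text
time_s: 19.08
ee_pos: [580.9, 43.5, 65.2]
tool_rot: [0.842, 0.54, -0.0, -0.0]
force: [-3.7, 2.7, 1.3]
gripper_width: 0.001
gripper_force: 2.6
```

Request:
servo_tool(moves=[0.03, 0.3, 0, 0, 0, 0.02, 1, 0.03, 0.3, 0, 0, 0, 0.02, 1, 0.03, 0.3, 0, 0, 0, 0.02, 1, 0.03, 0.3, 0, 0, 0, 0.02, 1, 0.03, 0.3, 0, 0, 0, 0.02, 1, 0, 0, 0, 0, 0, 0, 1])

```text
time_s: 19.82
ee_pos: [595.3, 37.8, 65.2]
tool_rot: [0.868, 0.497, 0.0, -0.0]
force: [-1.9, 2.6, 0.4]
gripper_width: -0.001
gripper_force: 1.7
```

Request:
servo_tool(moves=[0.03, 0.3, 0, 0, 0, 0.02, 1, 0.03, 0.3, 0, 0, 0, 0.02, 1, 0.03, 0.3, 0, 0, 0, 0.02, 1, 0.03, 0.3, 0, 0, 0, 0.02, 1, 0.03, 0.3, 0, 0, 0, 0.02, 1, 0, 0, 0, 0, 0, 0, 1])

```text
time_s: 20.58
ee_pos: [608.6, 31.0, 65.3]
tool_rot: [0.892, 0.453, 0.0, -0.0]
force: [-2.5, 4.5, -0.6]
gripper_width: -0.001
gripper_force: 2.4
```

Request:
servo_tool(moves=[0.03, 0.3, 0, 0, 0, 0.02, 1, 0.03, 0.3, 0, 0, 0, 0.02, 1, 0.03, 0.3, 0, 0, 0, 0.02, 1, 0.03, 0.3, 0, 0, 0, 0.02, 1, 0.03, 0.3, 0, 0, 0, 0.02, 1, 0, 0, 0, 0, 0, 0, 1, 0, 0, 0, 0, 0, 0, 1])

```text
time_s: 21.45
ee_pos: [621.1, 23.0, 65.3]
tool_rot: [0.913, 0.408, 0.0, -0.0]
force: [-3.3, 5.6, 1.2]
gripper_width: -0.0
gripper_force: 2.7
```

```bash
python3 - <<'E'
from h import *
np.set_printoptions(precision=3,suppress=True)
s=read_state(); e=np.array(s["ee_pos"]); Rm=R.from_quat(s["tool_rot"]).as_matrix(); print(s["time_s"],e,s["force"])
h=np.array([534.3,-100.6]); y0=np.arctan2(.973,.231)
post=e[:2]+17.3*Rm[:2,1]; 
print("angle tool",y0-np.arctan2(Rm[1,0],Rm[0,0]),"post",post, y0-np.arctan2(*(post-h)[::-1]), np.linalg.norm(post-h))
out=[]
for c in("scene","top"):
    im=get_image(c)
    for l in("push_post","idler_mid","hinge"):
        for r in tip_of(l,c)[:1]:
            p=w(c,r["position"]); print(c,l,round(r["p"],2),p, y0-np.arctan2(*(p[:2]-h)[::-1]))
    u,v=proj(c,[590,0,50]).astype(int)
    out.append(cv2.resize(im[v-50:v+50,u-50:u+50,::-1],None,fx=4,fy=4,interpolation=cv2.INTER_CUBIC))
cv2.imwrite("pics/t.png",np.hstack(out))
E
```

```text
21.45 [621.136  22.969  65.271] [-3.321  5.601  1.205]
angle tool 0.4977118565185006 post [634.018  11.422] 0.49426265206045217 149.9754809289363
scene idler_mid 0.69 [590.51  -38.981  53.944] 0.5064289926338188
scene hinge 0.61 [ 534.884 -102.823   41.44 ] 2.6514797053773926
top push_post 0.77 [635.333  10.289  62.596] 0.5058308315152389
top idler_mid 0.4 [589.006 -38.478  53.752] 0.48891219059448465
top hinge 0.86 [ 532.401 -101.139   36.022] 4.202716687222399
```

View pics/t.png

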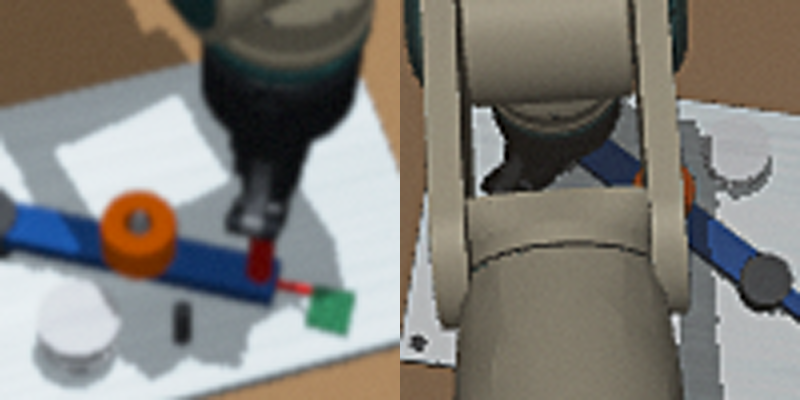

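The scene crop shows the red pointer's tip at (310,290), at the green patch (330,310). The ring is seated at (138,230), and the finger is pressing on the post without gripping it. Measured angle is about 0.50 rad.

```bash
python3 -c "
from station import *
print(job_done())"
```

```text
the job is handed in; nothing more can be done
None
```

The orange idler is fully down on the spindle and released, and the arm is held back at about 0.50 rad with its pointer at the green patch. The pawl's click wasn't observed directly, but the arm is well past 0.41 rad, where it snaps in; the job was handed in at about 22 s.

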